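# Fasten the hasp of the long type box

## Task

The long wooden box is ready to go back on the shelf: swing the steel hasp on its top over and down until it lies fully flat over its staple. Leave the hasp of the short square box standing open as it is.

Things in the scene. Friction and masses are not known exactly. Their poses are not given: they have to be found in the camera images.
- long_box: Shut wooden box, 320 mm long (y) x 170 deep (x) x 80 high, fast on the table; the other box is only 170 long. Origin: centre of underside; z up, -x its front (nearer the robot). On its flat top, on the middle line: the hasp and, in front of its hinge, a fixed upright steel eye (the staple), x -34 to -54, 5 wide, its top 19.5 above the box top, which comes up through the hasp's slot.
- long_hasp_hinge (a point): Middle of the hinge axis of the long box's hasp, fixed to the box: 84 mm above the table, 4 above the flat box top, 12 towards +x of the box's centre. Axes as the box's: y along the hinge axis, -x the side on which the hasp lies when closed, reaching 75 from here.
- long_hasp (a joint): Angle of the long box's hasp: steel strap 75 mm long from its axis, 36 wide, 4 thick, slotted (12 wide) from 44 to 68, solid before. 0 rad: flat over the staple, firm stop; pi/2: upright; more: leaning to the box's +x; stop at 2.6. Starts at 1.3 to 2.1. Stiff hinge (0.05 N m, 1 to 2 N of push): it stays where it is left, so bring it all the way down.
- square_hasp_tip (a point): Middle of the free end of an alike steel hasp on the short square box (170 x 170 x 80 mm high, fast on the table). That hasp stands open too, at its own angle of 1.3 to 2.1 rad, and is to be left as it is. The point moves with that hasp.

How it is judged:
By the outcome, as a careful person would: the job done as asked, in the order asked, and still so for the second after the job is handed in, with the robot touching nothing.
It also fails if it takes over 32 s, if anything falls off the work surface, if the arm or the gripper's body presses on something with over 40 N, if the wrist force passes 120 N, or if a joint passes its speed limit or range.

## Robot

A 6-joint arm with a two-finger parallel gripper is mounted at the origin on the work surface. World frame = base frame: x ahead of the robot, y to its left, z up, the work surface at z = 0. Lengths are in m, angles in degrees, forces in N, time in s.
With the tool pointing down it reaches from about 0.275 to 0.75 m from the base axis. Payload 10.2 kg.
Tool frame: the origin (TCP) lies between the finger pads; the fingertips stand 8 mm ahead of it and the grasp point (between the pads) lies 11 mm behind it (ctrl.tcp_to_tips is the z of the fingertips in the tool frame, in m); z points along the fingers, y is the line along which they close (so a half turn about z gives the same grasp; the last joint's range is limited). The gripper opens to 85 mm and grips with 20 to 120 N. Pads are 22 mm wide; open, the fingers measure 114 mm over their backs; the gripper's body (76 mm by 85 mm) begins 54 mm behind the grasp point. The pads swing forward as they close: fully open they stand 13 mm farther back than shut.
Start: joints at [-77.888, 17.928, 85.812, -0, 76.261, -12.8], TCP at [0.221, -0.476, 0.239] pointing down, gripper open.
Joint ranges: [-168.41, 168.41], [-55.51, 124.54], [10.69, 146.95], [-70.63, 250.63], [1, 178], [-165.06, 165.06]. Speed limits (degrees/s): [136.94, 136.94, 172.46, 180, 180, 180].

## Interface

Orientations are given as a 3x3 rotation matrix whose columns are the frame's x, y, z axes.
In Python, from station import ctrl gives the robot as it stands.
- The arm moves only by the shell command python3 -m handwheel 'ROWS' [FORCE]. ROWS is JSON, a list of rows, each a list of 7 numbers: the turn, a rotation vector about the tool's x, y, z in units of 5 degrees (1.0 is 5 degrees), then the shift along the tool's x, y, z in units of 50 mm (1.0 is 50 mm), then the opening, from 0 (shut) to 1 (fully open). A call has 1 to 5 rows; each row is the pose to reach, as a shift and turn from the pose commanded when the call began, along the tool's axes at that moment; what a row does not reach only later rows make up. A row lasts 1/10 s, in which the tool goes at most 50 mm and 8.59 degrees, less where a joint would pass 70% of its speed; a pose out of reach is approached as far as the arm can. A call with a gripper value outside its range is refused whole. The fingers move at their own pace and stop on an object; FORCE is the grip in N (left out, the last holds). Time passes only in rows, so rows that repeat a pose let the fingers close. It gives the time, the measured TCP pose, the force, the opening and the grip force at its end, in the units of the state.
- ctrl.read_state(): the state, without advancing time (a new reading comes with each control period).
- ctrl.get_image(name): name is "scene" or "top"; returns a dict with "image" (420x560x3 uint8, red, green, blue), "range_z" (420x560 float32, m along the optical axis (not along the pixel's ray), 0 where there is no reading), "fx", "fy", "cx", "cy" (pixels), "distortion" ([k1, k2, p1, p2, k3] as OpenCV has them; the pictures are not rectified), "R" (3x3) and "t" (3): a world point X has camera coordinates R X + t. Camera axes: x right, y down, z forward; pixel columns grow to the right and rows downward; lengths in m; the calibration is good to about 2 mm. A picture is of the moment at which its call begins.
- ctrl.close_job(): hands the job in; it is judged then, once.
The state is a dict: "time": time; "q": joint angles; "dq": joint speeds; "effort": joint torques, N m; "ee_pos": TCP position; "tcp_rot": TCP orientation; "force": force on the tool from outside, world axes, zero at the start; "ft_torque": the same for the moment, N m; "width": finger opening in m; "finger_force": force on a finger pad.
Only numpy, scipy, OpenCV 4.12 (cv2) and the standard library are available. Lean on these libraries where they do the work, as an engineer would, in place of code of your own. Each camera call takes 0.05 s, during which the arm holds its last target. There are 200 camera calls.

## Working session

There is one attempt and no reset: what is moved stays moved. The work goes in short steps, Python scripts to look and compute and a shell command to move; the robot and the scene stay as the last step left them, time stands still between calls to the robot, and variables do not carry over. Pictures are saved under pics/ and viewed, at most 10 in all, crops included, and the job is handed in when it is done.

```bash
mkdir -p pics; cat > h.py <<'E'
import numpy as np, cv2
from station import ctrl
def grab(n):
    d=ctrl.get_image(n); np.savez(f'{n}.npz',**d); return d
def cloud(d):
    h,w=d['range_z'].shape; K=np.array([[d['fx'],0,d['cx']],[0,d['fy'],d['cy']],[0,0,1.]])
    u,v=np.meshgrid(np.arange(w),np.arange(h))
    p=cv2.undistortPoints(np.stack([u,v],-1).reshape(-1,1,2).astype(float),K,np.array(d['distortion'],float)).reshape(h,w,2)
    z=d['range_z'][...,None]
    C=np.concatenate([p*z,z],-1)
    X=(C-d['t'])@d['R']; X[d['range_z']==0]=np.nan
    return X
E
python3 - <<'E'
from h import *
s=ctrl.read_state(); print(s['time'],s['ee_pos'],np.round(s['tcp_rot'],3).tolist(),s['width'],ctrl.tcp_to_tips)
for n in('scene','top'):
    d=grab(n); cv2.imwrite(f'pics/{n}0.png',d['image'][...,::-1]); X=cloud(d)
    print(n,[float(x) for x in np.round(-np.array(d['R']).T@d['t'],3)])
E
```

```text
0.0 [ 0.22107005 -0.47590999  0.23872523] [[0.907, 0.421, -0.0], [0.421, -0.907, 0.001], [0.0, -0.001, -1.0]] 0.0851558391945453 0.008
scene [1.207, 0.226, 0.64]
top [0.464, -0.006, 0.929]
```

View pics/top0.png

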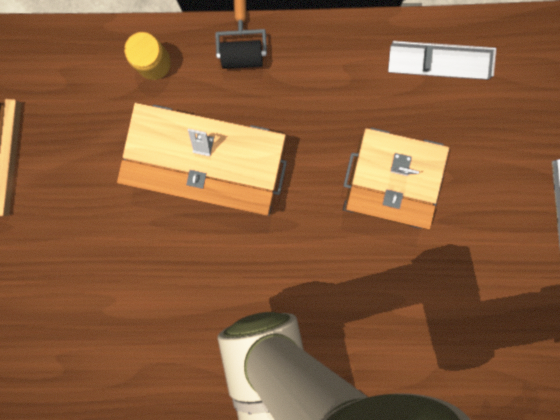

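View pics/scene0.png

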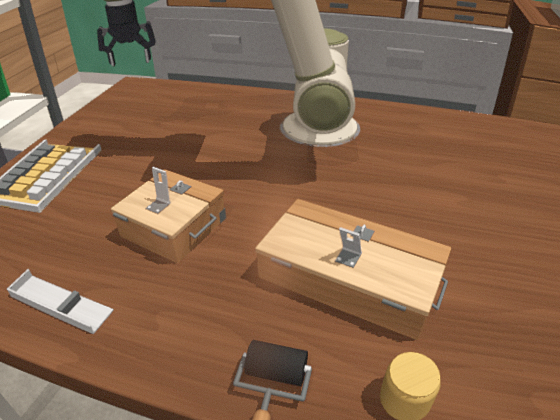

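The top view shows the long box around (203,158), with its hasp upright near (202,143) and its staple at (196,179). The square box is at (398,178) with its hasp at (405,168). Next I'll measure the long box and the hasps.

```bash
cat > m.py <<'E'
from h import *
d=dict(np.load('top.npz')); X=cloud(d)
d2=dict(np.load('scene.npz')); X2=cloud(d2)
m=(abs(X[...,2]-.08)<.008); m=cv2.morphologyEx(m.astype(np.uint8),cv2.MORPH_OPEN,np.ones((3,3)))
n,l,st,c=cv2.connectedComponentsWithStats(m)
for i in range(1,n):
    if st[i,4]<1500: continue
    P=X[l==i]; r=cv2.minAreaRect(P[:,:2].astype(np.float32)*1000); print(i,st[i],np.median(P[:,2]),r)
    ang=r[2]; w=np.array(r[1]); 
    # short axis dir -> box x
    a=np.radians(ang if w[0]<w[1] else ang+90); ex=np.array([np.cos(a),np.sin(a)])
    if abs(w[0]-w[1])<40: ex=max([ex,-ex,np.array([-ex[1],ex[0]]),np.array([ex[1],-ex[0]])],key=lambda e:e[0])
    if ex[0]<0: ex=-ex
    ey=np.array([-ex[1],ex[0]]); cc=np.array(r[0])/1000
    print(' ctr',cc,'yaw',np.degrees(np.arctan2(ex[1],ex[0])))
    for nm,Y in(('top',X),('scene',X2)):
        Q=Y.reshape(-1,3); q=Q[:,:2]-cc; L=np.c_[q@ex,q@ey,Q[:,2]]*1000
        k=(abs(L[:,0])<84)&(abs(L[:,1])<70)&(L[:,2]>88)&(L[:,2]<180)
        L=L[k]; L=L[L[:,2].argsort()]; print(nm,len(L)); print(np.round(L[::max(1,len(L)//22)]).astype(int).tolist())
E
python3 m.py
```

```text
2 [  117   103   168   112 12086] 0.07921735441135458 ((600.2462768554688, 186.4878692626953), (324.6336669921875, 178.07330322265625), 77.43453216552734)
 ctr [0.60024628 0.18648787] yaw -12.565467834472669
top 376
[[11, 6, 88], [12, -14, 92], [13, 13, 94], [13, 8, 97], [-46, -1, 98], [15, -15, 100], [17, -16, 104], [18, -5, 107], [20, -6, 111], [22, 2, 114], [23, 3, 118], [23, -12, 120], [26, -6, 123], [27, 6, 126], [28, 5, 130], [30, 13, 134], [31, 12, 138], [34, 11, 143], [37, 3, 146], [36, -15, 149], [37, 14, 151], [41, 15, 152], [38, 6, 155]]
scene 368
[[13, 5, 88], [16, 0, 91], [16, 11, 93], [-49, 0, 96], [16, 17, 98], [20, -16, 102], [20, 12, 104], [21, -11, 107], [24, -12, 111], [27, 0, 114], [27, 7, 117], [28, 11, 120], [29, -7, 122], [30, 8, 125], [31, -7, 128], [34, 18, 132], [35, -19, 136], [35, 17, 140], [39, -8, 143], [40, 3, 147], [40, 13, 148], [42, -13, 150], [39, -11, 151]]
3 [ 346  129  102  100 7040] 0.07956348395263725 ((555.2789916992188, -220.36129760742188), (174.7620391845703, 179.67916870117188), 76.17434692382812)
 ctr [ 0.55527899 -0.2203613 ] yaw -13.825653076171875
top 149
[[11, 16, 89], [6, -1, 93], [-42, 1, 94], [-54, -2, 95], [6, 7, 98], [-41, -2, 99], [6, 5, 101], [6, -12, 104], [5, -4, 110], [5, 3, 115], [4, -16, 120], [4, -9, 124], [4, -17, 128], [4, 16, 129], [5, -7, 135], [4, 17, 140], [4, 17, 147], [2, 3, 153], [3, 6, 156], [4, 16, 157], [4, 7, 158], [5, -4, 158], [5, -12, 158], [4, -6, 159], [2, 1, 159]]
scene 397
[[-38, 1, 88], [10, -11, 90], [9, -17, 93], [9, -3, 95], [9, 13, 99], [8, 9, 102], [7, 13, 105], [6, -13, 108], [11, 20, 112], [7, 15, 116], [8, -6, 119], [7, -17, 123], [7, -9, 125], [6, 17, 128], [4, 18, 132], [5, -18, 137], [4, 20, 140], [6, 17, 143], [3, -9, 148], [6, -12, 151], [5, -17, 154], [3, 4, 157], [4, -8, 159]]
```

```bash
cat > g.py <<'E'
# usage: g.py lx ly tipz(mm): move numbers towards that point in the long-box frame
import sys
from h import *
from scipy.spatial.transform import Rotation as Ro
s=ctrl.read_state(); R=np.array(s['tcp_rot']); a=np.radians(-12.6)
ex=np.array([np.cos(a),np.sin(a),0]); ey=np.array([-ex[1],ex[0],0])
o=np.array([.600,.1865,0]); p=np.array(s['ee_pos'])
tip=p+R[:,2]*.008
print('t',s['time'],'tip local',np.round([(tip-o)@ex*1e3,(tip-o)@ey*1e3,tip[2]*1e3],1),'F',np.round(s['force'],1),'q',np.round(s['q'],0))
x,y,z=map(float,sys.argv[1:4]); Rg=np.c_[ex,-ey,[0,0,-1]]
t=o+ex*x/1e3+ey*y/1e3+[0,0,z/1e3+.008]
print('turn',np.round(Ro.from_matrix(R.T@Rg).as_rotvec(degrees=True)/5,2),'shift',np.round(R.T@(t-p)/.05,2))
E
python3 g.py 85 0 220
```

```text
t 0.1 tip local [-225.3 -729.1  230.8] F [ 0.3  0.4 -0.7] q [-78.  18.  86.   0.  76. -13.]
turn [-0.01  0.    7.5 ] shift [13.8  -7.79  0.23]
```

```bash
python3 -m handwheel '[[0,0,7.5,13.8,-7.79,0.2,0],[0,0,7.5,13.8,-7.79,0.2,0],[0,0,7.5,13.8,-7.79,0.2,0],[0,0,7.5,13.8,-7.79,0.2,0],[0,0,7.5,13.8,-7.79,0.2,0]]' 40; python3 g.py 85 0 220
```

```text
time: 0.6
ee_pos: [0.3591, -0.2842, 0.2362]
tcp_rot: [[0.975, -0.224, -0.0], [-0.224, -0.975, 0.0], [-0.0, -0.0, -1.0]]
force: [1.4, -0.8, 0.0]
width: 0.012
finger_force: 0.0
t 0.6 tip local [-132.4 -511.9  228.2] F [ 1.4 -0.8  0. ] q [-53.  10.  97.  -0.  73.  50.]
turn [-0.    0.   -0.07] shift [  4.29 -10.26   0.16]
```

```bash
python3 -m handwheel '[[0,0,0,4.3,-10.26,0.16,0],[0,0,0,4.3,-10.26,0.16,0],[0,0,0,4.3,-10.26,0.16,0],[0,0,0,4.3,-10.26,0.16,0],[0,0,0,4.3,-10.26,0.16,0]]' >/dev/null; python3 g.py 85 0 220
```

```text
t 1.1 tip local [ -35.8 -280.7  224.6] F [ 0.5 -2.4 -0.3] q [-22.  16.  89.  -0.  75.  80.]
turn [0. 0. 0.] shift [ 2.42 -5.61  0.09]
```

```bash
python3 -m handwheel '[[0,0,0,2.4,-5.6,0.1,0],[0,0,0,2.4,-5.6,0.1,0],[0,0,0,2.4,-5.6,0.1,0],[0,0,0,2.4,-5.6,0.1,0],[0,0,0,2.4,-5.6,0.1,0]]' >/dev/null;python3 -m handwheel '[[0,0,0,0,0,0,0],[0,0,0,0,0,0,0]]' >/dev/null; python3 g.py 85 0 130
```

```text
t 1.8 tip local [ 62.1 -52.6 219.5] F [ 0.4 -0.2 -0.6] q [  0.  36.  60.  -0.  84. 103.]
turn [0.01 0.02 0.02] shift [ 0.46 -1.05  1.79]
```

```bash
python3 -m handwheel '[[0,0,0,0.46,-1.05,0,0],[0,0,0,0.46,-1.05,0,0],[0,0,0,0.46,-1.05,0.8,0],[0,0,0,0.46,-1.05,1.8,0],[0,0,0,0.46,-1.05,1.8,0]]' >/dev/null;python3 -m handwheel '[[0,0,0,0,0,0,0],[0,0,0,0,0,0,0]]' >/dev/null; python3 g.py -20 0 130
python3 - <<'E'
from h import *
d=grab('scene'); cv2.imwrite('pics/s1.png',cv2.resize(d['image'][130:340,200:480,::-1],None,fx=2.5,fy=2.5))
E
```

```text
t 2.5 tip local [ 86.7  -0.8 134.6] F [0.7 0.2 0.3] q [  4.  45.  56.  -0.  78. 107.]
turn [-0.02 -0.06 -0.01] shift [-2.13 -0.02  0.08]
```

View pics/s1.png

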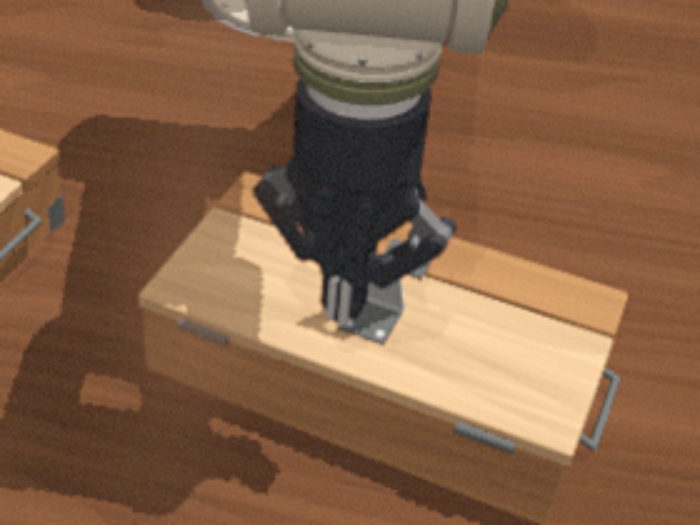

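The crop shows the shut fingers at about (345,310), just behind the hasp at about (385,305). I'll check the sideways alignment with the depth data.

```bash
python3 - <<'E'
from h import *
X=cloud(dict(np.load('scene.npz'))).reshape(-1,3); a=np.radians(-12.6); ex=np.array([np.cos(a),np.sin(a)]); ey=np.array([-ex[1],ex[0]])
q=X[:,:2]-[.6,.1865]; L=np.c_[q@ex,q@ey,X[:,2]]*1e3; L=L[(abs(L[:,1])<60)&(L[:,2]>88)&(L[:,2]<160)&(L[:,0]>0)&(L[:,0]<130)]
f=L[(L[:,0]>70)]; s=L[L[:,0]<55]
for z in range(88,160,8):
    for n,A in(('finger',f),('strap',s)):
        B=A[(A[:,2]>=z)&(A[:,2]<z+8)]
        if len(B): print(z,n,len(B),np.round(np.percentile(B[:,0],[3,97])),np.round(np.percentile(B[:,1],[3,97])))
E
```

```text
88 strap 23 [12. 18.] [-8. 16.]
96 strap 28 [16. 21.] [-7. 17.]
104 strap 14 [21. 24.] [-6. 17.]
112 strap 10 [24. 28.] [11. 17.]
120 strap 5 [26. 31.] [16. 18.]
128 finger 4 [92. 97.] [-7.  3.]
136 finger 41 [92. 99.] [-14.   8.]
144 finger 66 [82. 98.] [-15.  12.]
144 strap 1 [38. 38.] [1. 1.]
152 finger 74 [83. 98.] [-15.  12.]
```

```bash
python3 -m handwheel '[[0,0,0,-0.4,0,0,0],[0,0,0,-0.7,0,0,0],[0,0,0,-0.9,0,0,0],[0,0,0,-1.1,0,0,0],[0,0,0,-1.3,0,0,0]]' | grep -E 'time|force'; python3 -m handwheel '[[0,0,0,-0.2,0,0,0],[0,0,0,-0.4,0,0,0],[0,0,0,-0.6,0,0,0],[0,0,0,-0.7,0,0,0],[0,0,0,-0.7,0,0,0]]'| grep -E 'time|force'; python3 g.py -15 0 120
```

```text
time: 3.05
force: [0.8, 0.1, 0.8]
finger_force: 0.6
time: 3.55
force: [-0.4, 0.4, -0.0]
finger_force: 0.1
t 3.55 tip local [-14.4  -0.4 132.3] F [-0.4  0.4 -0. ] q [  7.  34.  77.  -0.  69. 110.]
turn [-0.01 -0.03  0.01] shift [-0.01 -0.01  0.25]
```

```bash
python3 -m handwheel '[[0,0,0,0,0,0.2,0],[0,0,0,0,0,0.4,0],[0,0,0,0,0,0.55,0],[0,0,0,0,0,0.65,0],[0,0,0,0,0,0.7,0]]' | grep -E 'time|force'; python3 g.py -15 0 86
python3 - <<'E'
from h import *
d=grab('scene'); cv2.imwrite('pics/s2.png',cv2.resize(d['image'][130:340,200:480,::-1],None,fx=2.5,fy=2.5))
E
```

```text
time: 4.05
force: [-0.9, -0.2, 1.3]
finger_force: 0.6
t 4.05 tip local [-14.9  -0.7  94.7] F [-0.9 -0.2  1.3] q [  7.  36.  79.   0.  65. 110.]
turn [0.01 0.02 0.  ] shift [-0.   -0.01  0.17]
```

View pics/s2.png

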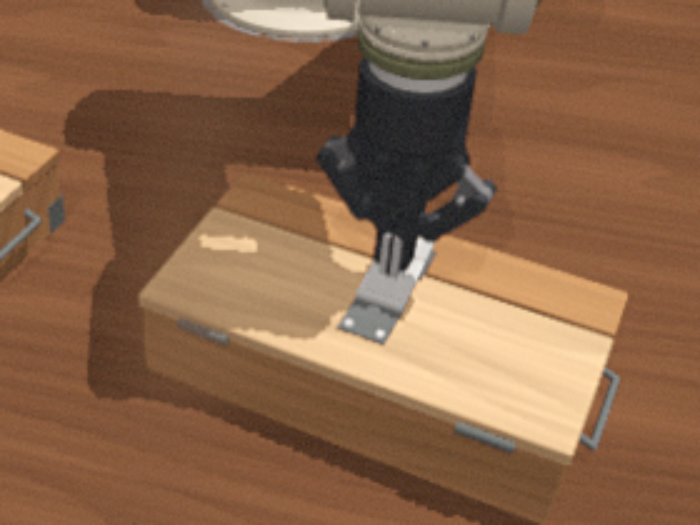

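The hasp is now almost down, with the fingertips at about (392,268) pressing on its solid part. I'll press it home gently and watch the force.

```bash
python3 -m handwheel '[[0,0,0,0,0,0.06,0],[0,0,0,0,0,0.12,0],[0,0,0,0,0,0.16,0],[0,0,0,0,0,0.18,0],[0,0,0,0,0,0.18,0]]' | grep -E 'time|force'; python3 g.py -15 0 86
```

```text
time: 4.6
force: [0.4, -0.4, -0.9]
finger_force: 0.0
t 4.6 tip local [-14.7  -0.6  86.5] F [ 0.4 -0.4 -0.9] q [  7.  37.  79.  -0.  64. 110.]
turn [0. 0. 0.] shift [-0.01 -0.01  0.01]
```

```bash
python3 -m handwheel '[[0,0,0,0,0,0.03,0],[0,0,0,0,0,0.05,0],[0,0,0,0,0,0.06,0]]' | grep -E 'time|force'; python3 g.py -15 0 86
```

```text
time: 4.9
force: [-7.9, -1.0, 19.7]
finger_force: 9.6
t 4.9 tip local [-14.4  -0.5  85.8] F [-7.9 -1.  19.7] q [  7.  37.  79.  -0.  64. 110.]
turn [-0.   -0.02  0.  ] shift [-0.01 -0.01 -0.  ]
```

It reached a firm stop at 20 N, with the fingertips at 86 mm, which is where the closed strap's top should be. I'll hold briefly, lift straight up and look.

```bash
python3 -m handwheel '[[0,0,0,0,0,0.02,0],[0,0,0,0,0,0.02,0],[0,0,0,0,0,0,0]]' | grep -E 'time|force'; python3 -m handwheel '[[0,0,0,0,0,-0.3,0],[0,0,0,0,0,-1,0],[0,0,0,0,0,-2,0],[0,0,0,0,0,-3,0],[0,0,0,0,0,-3,0]]' | grep -E 'time|force|ee'; python3 -m handwheel '[[0,0,0,-2,2,0,0],[0,0,0,-3,3,0,0],[0,0,0,-3,3,0,0],[0,0,0,-3,3,0,0],[0,0,0,-3,3,0,0]]' | grep -E 'time|force|ee'
python3 - <<'E'
from h import *
d=grab('scene'); grab('top'); cv2.imwrite('pics/s3.png',cv2.resize(d['image'][130:340,100:480,::-1],None,fx=2.1,fy=2.1))
X=cloud(d).reshape(-1,3); a=np.radians(-12.6); ex=np.array([np.cos(a),np.sin(a)]); ey=np.array([-ex[1],ex[0]])
q=X[:,:2]-[.6,.1865]; L=np.c_[q@ex,q@ey,X[:,2]]*1e3
for x in range(-85,20,5):
    B=L[(abs(L[:,0]-x)<2.5)&(abs(abs(L[:,1])-12)<4)]; C=L[(abs(L[:,0]-x)<2.5)&(abs(abs(L[:,1])-35)<8)]
    if len(B) and len(C): print(x,len(B),np.round(np.median(B[:,2]),1),np.round(np.median(C[:,2]),1))
E
python3 m.py | tail -4
```

```text
time: 5.2
force: [-5.8, -0.3, 10.5]
finger_force: 5.4
time: 5.7
ee_pos: [0.5877, 0.1894, 0.2492]
force: [-0.1, 0.6, -0.8]
finger_force: 0.0
time: 6.2
ee_pos: [0.4033, 0.0742, 0.2413]
force: [0.5, 0.8, -0.1]
finger_force: 0.0
-85 12 77.7 78.1
-80 14 78.1 78.1
-75 12 78.7 78.0
-70 3 78.5 78.1
-65 7 83.8 78.2
-60 11 84.0 77.9
-55 17 84.0 78.3
-50 8 84.3 78.8
-45 16 84.1 78.9
-40 15 83.9 77.4
-35 18 83.7 77.9
-30 15 84.4 78.6
-25 16 83.9 78.7
-20 16 83.5 78.5
-15 15 84.0 78.6
-10 14 84.2 78.8
-5 15 84.4 78.6
0 16 84.6 79.0
5 13 84.6 78.8
10 26 85.3 78.8
15 25 81.6 78.4
top 148
[[7, -18, 88], [-40, 1, 92], [-54, -2, 94], [-41, -3, 96], [-39, -2, 97], [-46, 1, 98], [-46, -1, 99], [6, 5, 106], [7, 16, 111], [5, 3, 116], [7, 17, 122], [4, -16, 125], [4, 8, 128], [6, 17, 131], [4, 14, 137], [3, 5, 140], [2, 13, 149], [2, 11, 154], [5, 6, 157], [3, -18, 157], [5, -3, 158], [2, 1, 158], [3, -3, 159], [5, 5, 160], [3, 3, 160]]
scene 396
[[10, -3, 88], [-41, -1, 91], [-51, 2, 93], [11, -4, 96], [9, -16, 99], [9, 16, 102], [8, -1, 105], [8, 3, 109], [7, -3, 112], [8, -15, 116], [8, 16, 119], [6, -7, 123], [6, 10, 126], [7, 9, 129], [7, 13, 133], [3, 18, 137], [1, -7, 140], [4, -6, 145], [4, 19, 148], [6, -17, 152], [5, 16, 154], [4, 2, 157]]
```

View pics/s3.png

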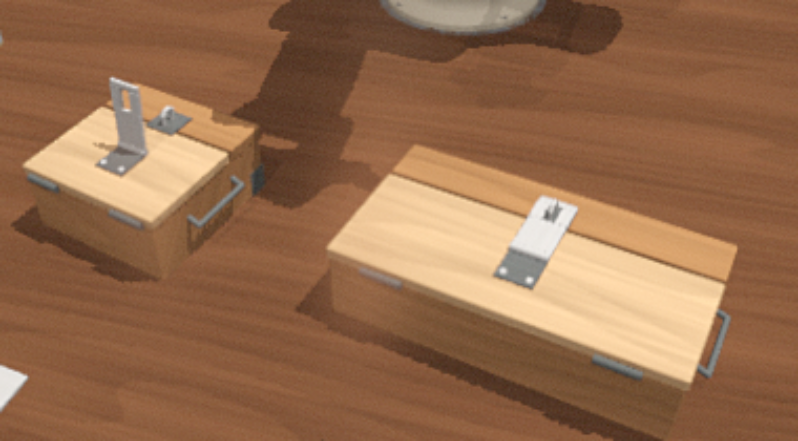

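The crop shows the long box's hasp flat, with the staple at (553,210) coming up through its slot. Depth puts its top level at about 84 mm all along, roughly 6 mm above the box top, as expected. The square box's hasp at (127,115) still stands as it was.

```bash
python3 -m handwheel '[[0,0,0,0,0,0,0],[0,0,0,0,0,0,0],[0,0,0,0,0,0,0]]' | grep -E 'time|force'; python3 -c "from station import ctrl; print(ctrl.close_job())"
```

```text
time: 6.6
force: [0.6, 0.1, -0.5]
finger_force: 0.0
the job is handed in; nothing more can be done
None
```

The long box's hasp now lies flat over its staple, the square box's hasp still stands open and untouched, and the job was handed in at about 6.6 s with the arm clear of everything.

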